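# Open and lock the air supply valve on the riveting bench

## Robot

A 7-joint arm with a two-finger parallel gripper is mounted at the origin on the work surface. World frame = base frame: x ahead of the robot, y to its left, z up, the work surface at z = 0. Lengths are in m, angles in rad, forces in N, time in s.
With the tool pointing down it reaches from about 0.4 to 0.875 m from the base axis. Payload 4.4 kg.
Tool frame: the origin (TCP) lies on the centre line of the jaws, within the pads' length; the fingertips stand 11 mm ahead of it and the grasp point (between the pads) lies 8 mm behind it; z points along the fingers, x is the direction in which the jaws open and shut, and the axes are right-handed (so a half turn about z gives the same grasp; the last joint's range is limited). The gripper opens to 85 mm and grips with 20 to 120 N. Pads are 22 mm wide; open, the fingers measure 114 mm over their backs; the gripper's body (76 mm by 85 mm) begins 54 mm behind the grasp point. The pads swing forward as they close: fully open they stand 13 mm farther back than shut.
Start: joints at [-1.257, 0.628, 0.038, 1.517, -0.027, 0.996, -0.02], TCP at [0.241, 0.604, 0.242] pointing down, gripper open.
Joint ranges: [-3.06, 3.06], [-0.37, 2.12], [-1.25, 1.32], [0.18, 2.47], [-1.1, 4.24], [0.23, 1.98], [-2.94, 2.94]. Speed limits (rad/s): [2.57, 2.57, 3.14, 3.14, 3.14, 3.14, 3.14].

## Interface

Orientations are given as a rotation vector (axis times angle).
In Python, from plant import r, get_image, order gives the robot as it stands.
- The arm moves only by the tool move_arm, never from a script. Its argument "steps" is a list of rows, each an object with "slide": the shift along the tool's x, y, z in cm, a list of three; "delta_rot": the turn, a rotation vector about the tool's x, y, z in degrees, a list of three. In form: [{"slide": [tx, ty, tz], "delta_rot": [rx, ry, rz]}, ...]. A call has 1 to 12 rows; each row is the pose to reach, as a shift and turn from the pose commanded when the call began, along the tool's axes at that moment; what a row does not reach only later rows make up. A row lasts 1/8 s, in which the tool goes at most 62.5 mm and 10.7 degrees, less where a joint would pass 70% of its speed; a pose out of reach is approached as far as the arm can. A call with a gripper value outside its range is refused whole. "hand" is the finger opening in cm, from 0 to 8.54, set as the call begins (left out, the last holds). The fingers move at their own pace and stop on an object; "squeeze" is the grip in N (left out, the last holds). Time passes only in rows, so rows that repeat a pose let the fingers close. It gives the time, the measured TCP pose, the force and the opening at its end, in the units of the state.
- r.observe(): the state, without advancing time (a new reading comes with each control period).
- get_image(name): name is "scene" or "top" or "wrist"; returns a dict with "img" (400x640x3 uint8, blue, green, red), "fx", "fy", "cx", "cy" (pixels), "k1" (the pictures are not rectified: a ray, as slopes to the right and down, at radius r is drawn at 1 + k1 r^2 times it, then the intrinsics apply), "T" (4x4, takes a point from camera to world coordinates). Camera axes: x right, y down, z forward; pixel columns grow to the right and rows downward; lengths in m; the calibration is good to about 2 mm. A picture is of the moment at which its call begins. There is no depth.
- order.job_done(): hands the job in, once; it reports no verdict.
The state is a dict: "time_s": time; "joint_pos": joint angles; "joint_vel": joint speeds; "joint_efforts": joint torques, N m; "tool_pos": TCP position; "eef_rot": TCP orientation; "contact_force": force on the tool from outside, world axes, zero at the start; "ft_torque": the same for the moment, N m; "width": finger opening in m.
Only numpy, scipy, OpenCV 4.12 (cv2) and the standard library are available. Lean on these libraries where they do the work, as an engineer would, in place of code of your own. Each camera call takes 0.05 s, during which the arm holds its last target.

## Task

Open the air supply to the riveting bench at the locking valve, the unit with the bar-grip knob: pull its knob up to unlock it, turn it clockwise (seen from above) until you feel it come up against its stop, then push it back down until it is fully home and locked there, and let go. Feel your way gently: do not force the knob against its stop or ram it down, and leave the loose things on the bench where they are.

Things in the scene. Friction and masses are not known exactly. Their poses are not given: they have to be found in the camera images.
- valve: Locking air valve, bolted down: steel foot 96 (x) by 84 (y) by 8 mm, aluminium block, round collar 76 mm across, its top 66 mm up, black bar-grip knob. Stands in a row, any order, about 0.21 m apart, with a regulator (plain round black knob) and a filter (round grey bowl), both under 96 mm tall. Origin under the foot's centre on the knob's axis; z up
- valve_knob: Black knob: round skirt 62 mm across, 12 mm thick, with an upright grip bar on it 54 mm long, 18 wide, 34 tall, centred on the vertical axis; white line on top at the bar's -x end. Origin on the axis at the skirt's underside (68 mm above the bench when home; bar top 114 mm). x along the bar, y across, z up; rises and turns with the knob. Bar starts along the valve's x
- knob_grip (a point): Centre of the knob's grip bar: on the axis, half-way up the bar, 17 mm above the skirt's top and 17 mm below the bar's top; axes as the knob's
- lock (a point): The lock inside the valve, on the axis 44 mm above the bench; fixed, unseen. A lug under the knob, 30 mm off axis, sits in a slot. It finds a second slot only in the last 0.07 rad before the turn stop; elsewhere, pushed down, it rests on the land between, about 6 mm up. The lug breaks at 18 N: about 0.5 N m at the turn stop, or 18 N (beyond the lift drag) down on the land
- seat: The fixed seat inside the valve that the knob comes down on when fully home; unseen. It stands 40 N of push. Origin on the axis, 40 mm above the bench; axes as the valve's
- lift (a joint): How far the knob is pulled up, m: 0 = fully home (locked against turning), 0.010 = upper end stop. Drags with about 4 N and stays where it is left. Below about 0.006 the lug is still in its slot and the knob cannot turn
- turn (a joint): How far the knob is turned clockwise seen from above, rad: about 0 at the start. Pulled up, it turns clockwise with about 0.06 N m of drag as far as a hard stop, which differs from valve to valve between about 0.84 and 1.45 and is shown by no mark: feel for it (torque rises, the knob no longer follows)
- die: Bystander: steel riveting die, 32 mm across its foot, 30 mm tall; origin under its centre
- collar: Bystander: dark steel shaft collar, 36 mm across, 16 mm tall; origin under its centre
- hammer: Bystander: hammer lying flat
- driver: Bystander: screwdriver lying flat
- dish: Bystander: open steel dish, 84 mm across, 30 mm tall; origin under its centre
- crampon: Bystander: flat steel crampon frame, 150 by 80 mm, 18 mm tall at its teeth; origin under its centre
Not all that is in view belongs to the job. What is shaped like the valve but brown or green is not meant.

How it is judged:
On the way, in this order (a step that is already met when the one before it is completed fails the run):
1. the knob is pulled up clear of its lock (value of joint lift above 0.0065 m), for 0.1 s.
2. the knob is turned clockwise, still pulled up or resting on the land (value of joint turn above 0.65 rad and value of joint lift above 0.0045 m), for 0.05 s.
At the end, for the whole second after the job is handed in: The knob is fully home (lift under 1.8 mm) in its second slot (turned more than 0.7 rad clockwise, where it can only be home at the stop) (value of joint lift below 0.0018 m and value of joint turn above 0.7 rad); the robot touches nothing.
It fails at once if the knob's lug is forced against its stop or land, or turned while locked, with more than 18 N (contact force between valve_knob and valve above 18 N).
It fails at once if the knob is rammed down on its seat with more than 40 N (contact force between valve_knob and seat above 40 N).
It fails at once if a loose bystander is moved more than 30 mm (distance of any of die, collar, hammer, driver, dish, crampon from where it was at the start of the episode above 0.03 m).
It also fails if it takes over 67 s, if anything falls off the work surface, if the arm or the gripper's body presses on something with over 40 N, if the wrist force passes 120 N, or if a joint passes its speed limit or range.

## Working session

There is one attempt and no reset: what is moved stays moved. The work goes in short steps, Python scripts to look and compute and a tool call to move; the robot and the scene stay as the last step left them, time stands still between calls to the robot, and variables do not carry over. Pictures are saved under pics/ and viewed, and the job is handed in when it is done.

Besides the shell and the picture viewer there is one more tool, called after ">>>" as name(argument=value, ...) on one line, values as JSON. move_arm: Moves the arm, as the interface text tells. Its arguments: {"type":"object","properties":{"steps":{"type":"array"},"hand":{"type":"number"},"squeeze":{"type":"number"}},"required":["steps"]}

```bash
mkdir -p pics; ls; python3 - <<'E'
from plant import r,get_image,order
import cv2,numpy as np
print(r.observe())
for n in ["scene","top","wrist"]:
    d=get_image(n); cv2.imwrite(f"pics/{n}0.png",d["img"]); print(n,{k:d[k] for k in d if k!="img"})
E
```

```text
pics
{'time_s': 0.0, 'joint_pos': array([-1.25676966,  0.62933152,  0.03842566,  1.51838205, -0.02697982,
        0.99630527, -0.02000681]), 'joint_vel': array([-7.34782591e-04,  8.83940156e-04,  4.32854655e-05, -1.80945486e-03,
       -1.00614166e-03,  1.91088784e-03, -5.07436176e-04]), 'joint_efforts': array([-6.89482258e-04, -5.63395894e+01,  1.22626573e+00, -1.93448335e+01,
        1.10533781e-02,  1.06269532e-02,  1.31328991e-05]), 'tool_pos': array([0.24073607, 0.60311638, 0.24139376]), 'eef_rot': array([ 2.59992718e+00,  1.76155762e+00, -2.45241113e-03]), 'contact_force': array([-0.8226552, -0.4957635, -0.2531989]), 'ft_torque': array([-0.03026611, -0.02495711,  0.0235605 ]), 'width': 0.08534440038597556}
scene {'fx': 466.30080827532475, 'fy': 466.30080827532475, 'cx': 316.75084983703255, 'cy': 198.40204673283884, 'k1': -0.1183386964300478, 'T': array([[-0.10934297,  0.68093183, -0.72413808,  1.44313218],
       [ 0.9939683 ,  0.0810828 , -0.0738417 ,  0.0355681 ],
       [ 0.00843398, -0.72784437, -0.68569049,  0.94258657],
       [ 0.        ,  0.        ,  0.        ,  1.  
[... 181 characters left out ...]
965355e-01,  1.77960981e-01,
         3.17365826e-01],
       [-9.99926688e-01, -1.21085749e-02,  2.26184612e-05,
        -5.64456947e-02],
       [ 2.13259808e-03, -1.77948204e-01, -9.84037544e-01,
         1.26903029e+00],
       [ 0.00000000e+00,  0.00000000e+00,  0.00000000e+00,
         1.00000000e+00]])}
wrist {'fx': 299.81790212385147, 'fy': 299.81790212385147, 'cx': 318.6693802808543, 'cy': 200.66381810552969, 'k1': -0.04438904459844266, 'T': array([[ 0.37081586,  0.89673826,  0.24157007,  0.18009206],
       [ 0.92870587, -0.35777112, -0.09749477,  0.62816467],
       [-0.00100049,  0.26050015, -0.96547329,  0.37229441],
       [ 0.        ,  0.        ,  0.        ,  1.        ]])}
```

View pics/scene0.png

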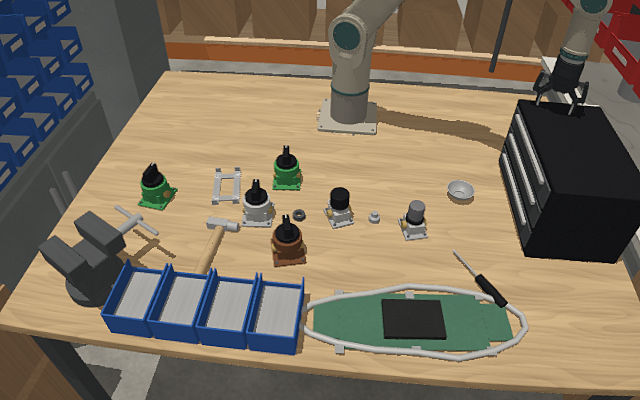

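View pics/top0.png

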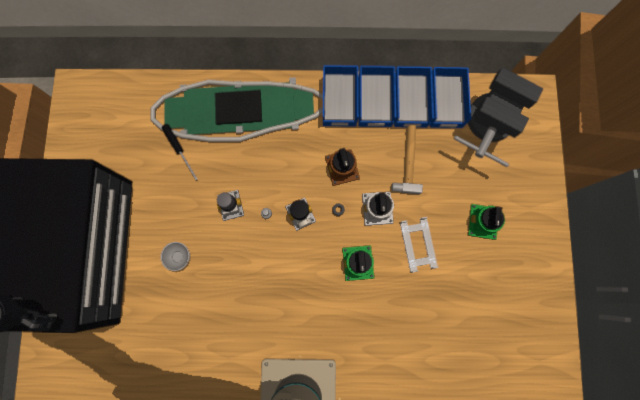

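View pics/wrist0.png

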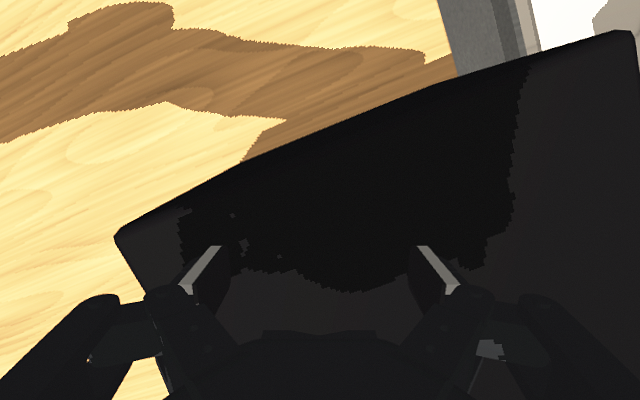

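Candidates (top view): aluminium valve with bar knob (380,207); brown lookalike (343,163); green lookalikes (359,263) and (487,220); regulator with a round knob (300,212); filter (229,203). I choose (380,207), which is aluminium-coloured, has a bar grip, and stands in the row with the regulator and filter. I'll check it in a close crop.

```bash
cat > h.py <<'E'
import cv2,numpy as np
from scipy.spatial.transform import Rotation as R
def ray(d,u,v):
    K=np.array([[d['fx'],0,d['cx']],[0,d['fy'],d['cy']],[0,0,1]])
    p=cv2.undistortPoints(np.array([[[u,v]]],float),K,np.array([d['k1'],0,0,0,0.]))[0,0]
    T=d['T']; return T[:3,3],T[:3,:3]@np.array([p[0],p[1],1])
def onz(d,u,v,z):
    o,q=ray(d,u,v); return o+q*(z-o[2])/q[2]
def proj(d,P):
    T=d['T'];K=np.array([[d['fx'],0,d['cx']],[0,d['fy'],d['cy']],[0,0,1]])
    c=T[:3,:3].T@(np.array(P)-T[:3,3])
    return cv2.projectPoints(c[None],np.zeros(3),np.zeros(3),K,np.array([d['k1'],0,0,0,0.]))[0].ravel()
E
python3 - <<'E'
from plant import r,get_image,order
from h import *
d=get_image("top");e=get_image("scene")
a=cv2.resize(d['img'][180:235,345:425],None,fx=7,fy=7,interpolation=cv2.INTER_CUBIC)
b=cv2.resize(e['img'][170:235,225:305],None,fx=6,fy=6,interpolation=cv2.INTER_CUBIC)
cv2.imwrite("pics/ca.png",a);cv2.imwrite("pics/cb.png",b)
for u,v in [(380,207),(343,163),(359,263),(300,212),(229,203)]: print(onz(d,u,v,0.1))
E
```

```text
[ 0.52144918 -0.21957943  0.1       ]
[ 0.64462438 -0.11798092  0.1       ]
[ 0.36873442 -0.16153842  0.1       ]
[ 0.50492453 -0.00101245  0.1       ]
[0.52748497 0.19417249 0.1       ]
```

View pics/ca.png

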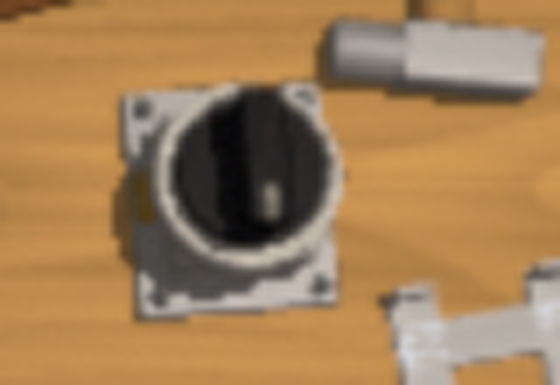

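View pics/cb.png

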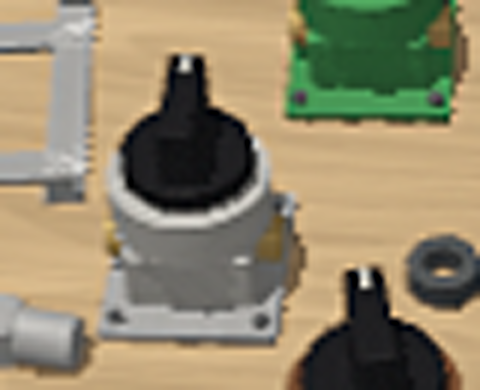

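The crop shows the bare aluminium valve. Its bar runs about along world x, and the white line is at the robot-side end (crop 270,200). I'll measure it, then plan the approach.

```bash
cat >> h.py <<'E'
def conv(obs,pos,yaw):
    """world target (TCP pos, tool-x heading deg, pointing down) -> slide cm / delta_rot deg from obs"""
    R0=R.from_rotvec(obs['eef_rot']); 
    a=np.deg2rad(yaw); Rt=R.from_matrix(np.array([[np.cos(a),np.sin(a),0],[np.sin(a),-np.cos(a),0],[0,0,-1]]))
    return (R0.inv().apply(np.array(pos)-obs['tool_pos'])*100).round(2),np.degrees((R0.inv()*Rt).as_rotvec()).round(2)
E
python3 - <<'E'
from plant import r,get_image,order
from h import *
d=get_image("top");e=get_image("scene")
P=[onz(d,345+x/7,180+y/7,0.008) for x,y in [(122,95),(318,82),(137,320),(338,303)]]
P=np.array(P);print(P,P.mean(0))
print('xaxis ang',np.degrees(np.arctan2(*( (P[0]+P[1]-P[2]-P[3])[1::-1]))),np.degrees(np.arctan2(*( (P[0]+P[2]-P[1]-P[3])[1::-1]))))
c=onz(d,345+250/7,180+173/7,0.066);print('collar',c)
print('white top',onz(d,345+270/7,180+200/7,0.114))
o=r.observe()
for p in [(0.241,0.604,0.30),(0.45,0.30,0.30),(0.50,0.0,0.30),(0.50,-0.21,0.26)]: print(conv(o,p,90))
E
```

```text
[[ 0.57731644 -0.18072046  0.008     ]
 [ 0.58399585 -0.26404003  0.008     ]
 [ 0.48133404 -0.18649765  0.008     ]
 [ 0.48949828 -0.27085563  0.008     ]] [ 0.53303615 -0.22552844  0.008     ]
xaxis ang 3.782370710893704 95.05891960740125
collar [ 0.53394913 -0.22642212  0.066     ]
white top [ 0.51481305 -0.22723762  0.114     ]
(array([ 0.04, -0.01, -5.79]), array([-0.000e+00,  2.000e-02, -2.176e+01]))
(array([-20.45,  30.67,  -5.78]), array([-0.000e+00,  2.000e-02, -2.176e+01]))
(array([-46.45,  46.44,  -5.77]), array([-0.000e+00,  2.000e-02, -2.176e+01]))
(array([-65.95,  54.23,  -1.76]), array([-0.000e+00,  2.000e-02, -2.176e+01]))
```

>>> move_arm(steps=[{"slide":[0,0,-5.8],"delta_rot":[0,0,0]},{"slide":[-4,5.1,-5.8],"delta_rot":[0,0,-3]},{"slide":[-8,10.2,-5.8],"delta_rot":[0,0,-6]},{"slide":[-12,15.3,-5.8],"delta_rot":[0,0,-9]},{"slide":[-16,20.4,-5.8],"delta_rot":[0,0,-12]},{"slide":[-20.4,24.6,-5.8],"delta_rot":[0,0,-15]},{"slide":[-25,28.6,-5.8],"delta_rot":[0,0,-18]},{"slide":[-29.6,32.4,-5.8],"delta_rot":[0,0,-20]},{"slide":[-34.2,36,-5.8],"delta_rot":[0,0,-22]},{"slide":[-39,39.4,-5.8],"delta_rot":[0,0,-24]},{"slide":[-44,42.6,-5.8],"delta_rot":[0,0,-25]},{"slide":[-46.5,44.2,-5.8],"delta_rot":[0,0,-25.8]}])

```text
time_s: 1.85
tool_pos: [0.4793, 0.0041, 0.3005]
eef_rot: [2.146, 2.293, -0.001]
contact_force: [0.5, 0.9, 1.6]
width: 0.0854
```

```bash
python3 - <<'E'
from plant import r,get_image,order
from h import *
o=r.observe(); print(o['time_s'],o['tool_pos'],o['eef_rot'],o['joint_pos'],o['contact_force'])
print(conv(o,(0.533,-0.226,0.25),94.4))
E
```

```text
1.85 [0.47927097 0.0041291  0.30054444] [ 2.14579657e+00  2.29291188e+00 -7.00979635e-04] [-0.13041449  0.31354237  0.08259384  1.90113024 -0.03031186  0.92761027
  1.60339899] [0.48441695 0.85437401 1.60176559]
(array([-23.31,   3.83,   5.08]), array([ 0.03,  0.07, -0.6 ]))
```

>>> move_arm(steps=[{"slide":[-5,1,0],"delta_rot":[0,0,0]},{"slide":[-10,2,0],"delta_rot":[0,0,0]},{"slide":[-15,3,0],"delta_rot":[0,0,0]},{"slide":[-20,3.6,2],"delta_rot":[0,0,-0.6]},{"slide":[-23,3.8,4],"delta_rot":[0,0,-0.6]},{"slide":[-23.3,3.8,5],"delta_rot":[0,0,-0.6]},{"slide":[-23.3,3.8,5],"delta_rot":[0,0,-0.6]},{"slide":[-23.3,3.8,5],"delta_rot":[0,0,-0.6]}])

```text
time_s: 2.85
tool_pos: [0.534, -0.2201, 0.251]
eef_rot: [2.127, 2.312, 0.002]
contact_force: [-1.2, 0.0, -0.2]
width: 0.0858
```

```bash
python3 - <<'E'
from plant import r,get_image,order
from h import *
o=r.observe(); print(o['time_s'],o['tool_pos'],o['eef_rot'],o['contact_force'],o['ft_torque'])
d=get_image("wrist"); cv2.imwrite("pics/w1.png",d['img'])
print(conv(o,(0.533,-0.226,0.25),94.4),d['T'])
E
```

```text
2.85 [ 0.53400149 -0.22007666  0.25101156] [2.12675432e+00 2.31176623e+00 1.96699747e-03] [-1.22611446  0.0075791  -0.22066755] [ 0.02071671  0.03136291 -0.03806913]
(array([-0.58, -0.15,  0.1 ]), array([ 0.07, -0.03,  0.37])) [[-0.08314108  0.96176971  0.26093405  0.46865512]
 [ 0.99653693  0.07989726  0.02303417 -0.22529106]
 [ 0.00130565  0.2619455  -0.96508178  0.38175441]
 [ 0.          0.          0.          1.        ]]
```

View pics/w1.png

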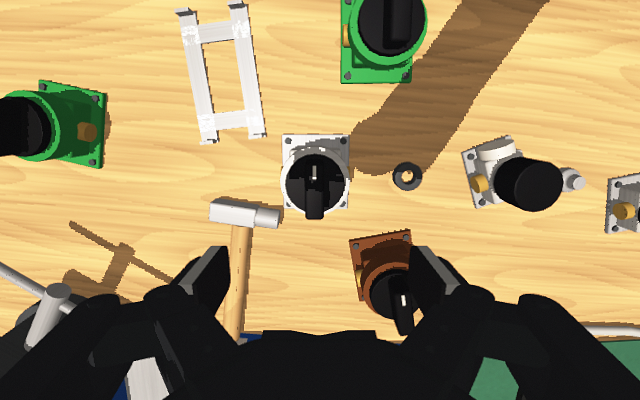

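The wrist view shows the aluminium valve at (315,180), with its bar near-vertical in the picture. The white line is at (314,172), toward the base. The brown lookalike is at (390,290) and the hammer head at (240,212). I'll measure the bar more closely.

```bash
python3 - <<'E'
from plant import r,get_image,order
from h import *
d=get_image("wrist"); im=d['img']
cv2.imwrite("pics/w1c.png",cv2.resize(im[125:230,265:370],None,fx=5.7,fy=5.7,interpolation=cv2.INTER_CUBIC))
g=cv2.cvtColor(im,cv2.COLOR_BGR2GRAY).astype(int)
# foot mask: greyish bright
print(g[195:217,300:330])
E
```

```text
[[ 46  46  46  46  45  23  29  42  46  47  47  45  44  42  42  41  40  39
   38  38  38  32  24  17  13  14  14  15  13  11]
 [ 45  45  46  46  46  22  29  42  46  46  45  45  43  43  41  40  40  38
   38  36  36  33  24  17  14  14  12  15  14  12]
 [ 46  46  45  45  48  21  30  40  46  45  46  43  43  42  43  41  40  37
   38  36  35  30  23  18  14  14  15  14  15  10]
 [ 44  46  47  46  47  22  29  41  46  46  45  43  43  42  41  40  40  39
   39  37  37  30  22  19  13  11  13  15  13  11]
 [ 44  44  45  46  47  21  28  41  47  45  45  43  44  43  41  39  41  39
   36  35  36  31  23  20  12  14  14  13  15  11]
 [ 45  45  43  44  45  22  29  38  45  45  44  42  43  41  40  39  38  37
   37  34  35  31  24  16  13  14  15  14  14  11]
 [ 45  45  44  45  46  19  28  39  45  45  44  43  41  42  40  39  36  38
   36  35  33  28  21  17  16  12  13  13  11  10]
 [ 44  45  42  44  46  21  28  38  44  44  44  42  40  41  41  37  37  37
   35  36  33  29  22  19  12  14  16  14  11  34]
 [ 44  44  44  43  46  21  28  38  45  44  43  44  40  40  38  39  38  37
   36  35  35  30  22  18 
[... 950 characters left out ...]
 39  39  37  36  34  35
   33  33  32  28  21   6 120 242 247 247 245 242]
 [228 229 236 248 255 113  16  33  42  42  41  40  39  37  37  36  35  35
   33  32  33  27  19   1 245 250 247 242 232 227]
 [220 219 222 228 245 120  27  33  42  42  39  40  40  38  36  36  35  33
   33  33  30  26  19   0 252 242 231 228 225 223]
 [215 213 213 214 225 109  26  32  43  41  40  40  39  37  37  35  34  35
   31  31  30  28  18   0 229 229 223 221 222 222]
 [215 214 212 214 221 107  24  33  43  40  39  40  38  38  35  34  33  32
   32  32  31  27  19   1 214 219 216 216 216 216]
 [222 221 220 221 227 146  41  31  41  42  38  38  37  37  37  35  33  33
   31  31  30  26  15   1 209 214 209 210 210 209]]
```

View pics/w1c.png

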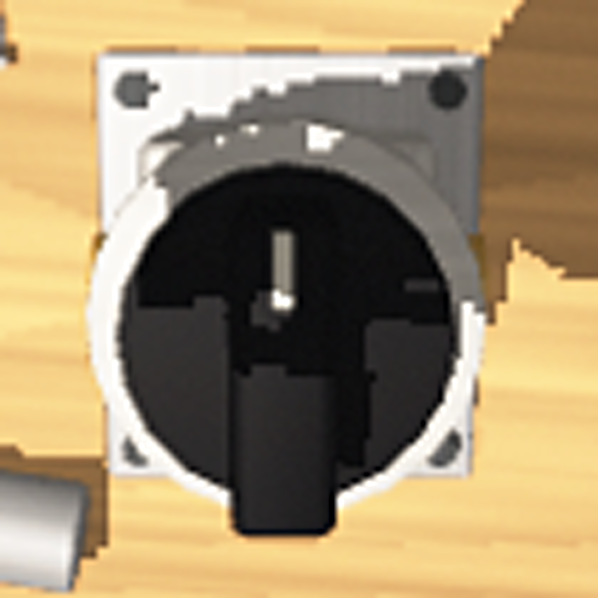

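```bash
python3 - <<'E'
from plant import r,get_image,order
from h import *
d=get_image("wrist"); s=5.7
q=lambda x,y,z: onz(d,265+x/s-.4,125+y/s-.4,z)
print('collar',q(287.5,312,0.066))
a=[onz(d,305.3,195,.114),onz(d,305.3,214,.114)];b=[onz(d,323.2,195,.114),onz(d,323.3,214,.114)]
for l in (a,b):
    v=l[1]-l[0]; print(l,np.degrees(np.arctan2(v[1],v[0])))
print('far end',q(285,535,.114),'white',q(283,232,.114),q(283,300,.114))
F=np.array([q(98,55,.008),q(483,55,.008),q(108,475,.008),q(473,475,.008)]);print(F,F.mean(0))
print(np.degrees(np.arctan2(*(F[2]+F[3]-F[0]-F[1])[1::-1])))
print(conv(r.observe(),(0.533,-0.226,0.25),94.4))
E
```

```text
collar [ 0.53091778 -0.22410438  0.066     ]
[array([ 0.53682509, -0.23210503,  0.114     ]), array([ 0.5551443 , -0.23079801,  0.114     ])] 4.080941547027692
[array([ 0.53546163, -0.21566877,  0.114     ]), array([ 0.5537486 , -0.21398055,  0.114     ])] 5.274479268451334
far end [ 0.55881354 -0.22175958  0.114     ] white [ 0.50873634 -0.22606236  0.114     ] [ 0.51957826 -0.22520155  0.114     ]
[[ 0.48979952 -0.26880514  0.008     ]
 [ 0.48297723 -0.18653492  0.008     ]
 [ 0.58345539 -0.26166647  0.008     ]
 [ 0.57656318 -0.17859733  0.008     ]] [ 0.53319883 -0.22390097  0.008     ]
4.603391205338899
(array([-0.52, -0.14,  0.12]), array([0.08, 0.01, 0.34]))
```

>>> move_arm(steps=[{"slide":[-0.4,-0.2,3],"delta_rot":[0,0,0]},{"slide":[-0.4,-0.2,6],"delta_rot":[0,0,0]},{"slide":[-0.4,-0.2,9],"delta_rot":[0,0,0]},{"slide":[-0.4,-0.2,11],"delta_rot":[0,0,0]},{"slide":[-0.4,-0.2,12],"delta_rot":[0,0,0]},{"slide":[-0.4,-0.2,13],"delta_rot":[0,0,0]},{"slide":[-0.4,-0.2,13],"delta_rot":[0,0,0]},{"slide":[-0.4,-0.2,13],"delta_rot":[0,0,0]}], hand=8.5, squeeze=20)

```text
time_s: 4.0
tool_pos: [0.5321, -0.2261, 0.1209]
eef_rot: [2.129, 2.309, 0.001]
contact_force: [-0.3, 0.2, -0.0]
width: 0.085
```

```bash
python3 - <<'E'
from plant import r,get_image,order
from h import *
o=r.observe(); print(o['time_s'],o['tool_pos'],o['eef_rot'],o['contact_force'],o['ft_torque'])
d=get_image("wrist"); cv2.imwrite("pics/w2.png",d['img'])
for k in (1,2):
  o=r.observe();print(conv(o,(0.532,-0.2242,0.099),94.6))
E
```

```text
4.0 [ 0.5321443  -0.22609275  0.12092319] [2.12898915e+00 2.30875826e+00 6.74115825e-04] [-0.29959431  0.22925388 -0.00698017] [ 0.0202664   0.00289091 -0.01475618]
(array([ 0.2, -0. ,  2.2]), array([0.07, 0.03, 0.03]))
(array([ 0.2, -0. ,  2.2]), array([0.07, 0.03, 0.03]))
```

View pics/w2.png

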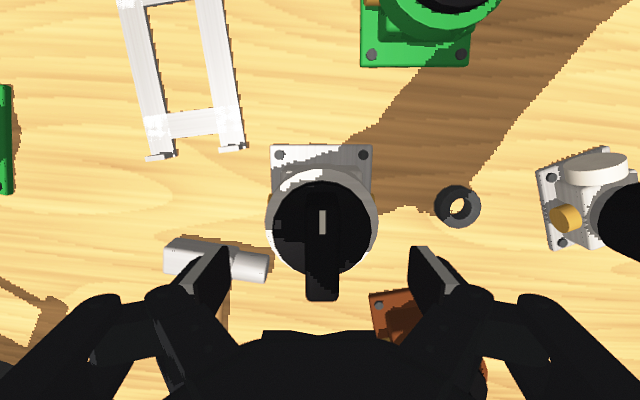

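The wrist view shows the bar centred at column ~322, with the fingers at columns 230 and 412 (mid 321). I'll re-measure the bar's centre here at close range.

```bash
python3 - <<'E'
from plant import r,get_image,order
from h import *
d=get_image("wrist"); im=d['img'];g=cv2.cvtColor(im,cv2.COLOR_BGR2GRAY).astype(int)
for v in (270,280,290,298,302,304): print(v,g[v,300:345])
cv2.imwrite("pics/w2c.png",cv2.resize(im[150:320,240:410],None,fx=3.5,fy=3.5,interpolation=cv2.INTER_CUBIC))
E
```

```text
270 [34 34 35 35 36 22 14 13 16 16 15 17 16 14 14 15 14 17 16 17 17 16 16 13
 17 17 15 16 15 14 16 15 17 17 13 13 15 13 13 22 31 30 30 29 28]
280 [216 217 216 217 224 102  12  29  33  34  37  37  35  35  35  33  35  19
  15  15  15  16  17  14  15  17  16  16  15  15  16  16  16  15  15  15
  14  12   1 166 215 211 214 217 219]
290 [224 224 224 226 232 132  27  25  31  31  33  33  32  32  34  32  32  31
  32  31  31  31  32  31  33  31  33  31  32  32  32  18  17  16  17  16
  14  11   0 222 217 213 215 214 213]
298 [212 212 212 212 215 221 186  72  21  27  30  31  31  31  31  31  32  30
  31  30  31  30  28  30  31  30  30  29  29  29  29  29  28  27  25  22
  12 106 224 222 219 218 219 219 218]
302 [221 222 219 212 208 208 208 209 211 213 215 215 215 215 214 215 215 214
 214 215 215 214 214 214 215 215 214 214 216 216 215 216 215 215 214 212
 211 208 208 210 210 209 211 211 211]
304 [215 215 215 215 215 216 217 218 217 217 218 217 218 212 205 205 204 203
 205 204 204 205 205 205 206 206 208 207 207 208 209 210 211 211 210 211
 211 210 212 212 212 211 212 210 212]
```

View pics/w2c.png

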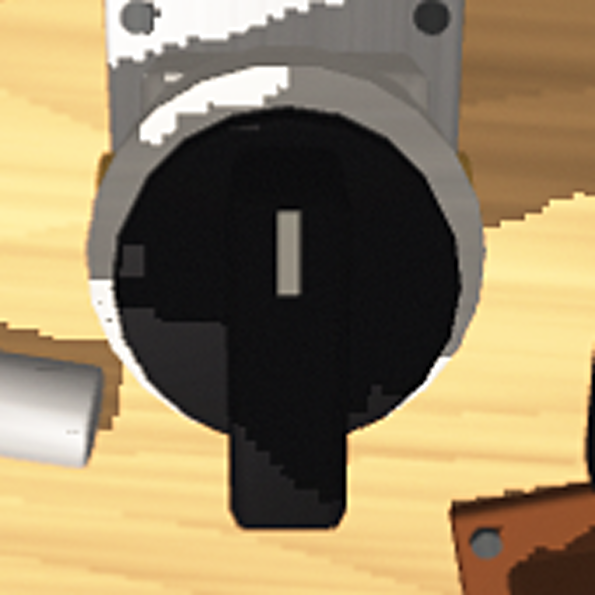

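```bash
python3 - <<'E'
from plant import r,get_image,order
from h import *
d=get_image("wrist");o=r.observe()
R0=R.from_rotvec(o['eef_rot'])
far=(onz(d,305.5,290,.114)+onz(d,338.5,290,.114))/2
wl=lambda x,y:onz(d,240+x/3.5-.4,150+y/3.5-.4,.114)
w=wl(288,253); e=wl(289,527)
for n,p in (('mid290',far),('white',w),('farend',e)): print(n,p,(R0.inv().apply(p-o['tool_pos'])*1000).round(1))
v=far-w; print(np.degrees(np.arctan2(v[1],v[0])))
E
```

```text
mid290 [ 0.55184241 -0.22237964  0.114     ] [ 2.1 20.   6.9]
white [ 0.514511   -0.22557573  0.114     ] [  1.9 -17.5   6.9]
farend [ 0.55788929 -0.2217808   0.114     ] [ 2.2 26.1  6.9]
4.893381075242894
```

```bash
python3 - <<'E'
from plant import r,get_image,order
from h import *
d=get_image("wrist");o=r.observe()
R0=R.from_rotvec(o['eef_rot'])
for p in [(0,0,-.002),(.0425,-.011,-.002),(-.0425,-.011,-.002)]: print(p,proj(d,R0.apply(p)+o['tool_pos']))
im=d['img'];cv2.imwrite("pics/w2f.png",cv2.resize(im[235:315,160:480],None,fx=2.5,fy=4))
E
```

```text
(0, 0, -0.002) [317.90854066 262.95534871]
(0.0425, -0.011, -0.002) [409.3593581  241.16805914]
(-0.0425, -0.011, -0.002) [226.40694636 241.22077009]
```

View pics/w2f.png

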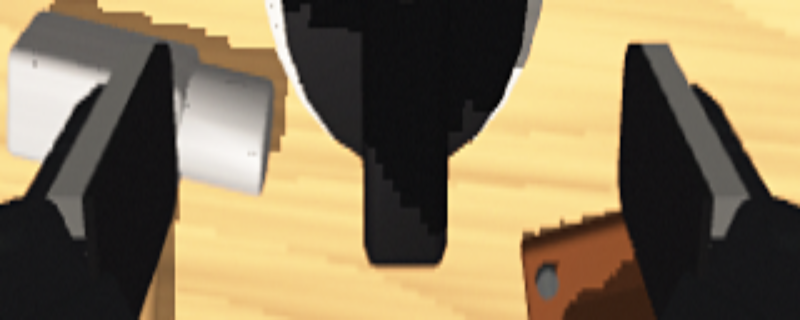

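>>> move_arm(steps=[{"slide":[0.12,0,0.8],"delta_rot":[0,0,0]},{"slide":[0.12,0,1.5],"delta_rot":[0,0,0]},{"slide":[0.12,0,2.0],"delta_rot":[0,0,0]},{"slide":[0.12,0,2.2],"delta_rot":[0,0,0]},{"slide":[0.12,0,2.2],"delta_rot":[0,0,0]}])

```text
time_s: 4.82
tool_pos: [0.5315, -0.2247, 0.0981]
eef_rot: [-2.13, -2.309, 0.0]
contact_force: [0.4, 0.7, 0.2]
width: 0.0852
```

>>> move_arm(steps=[{"slide":[0,0,0],"delta_rot":[0,0,0]},{"slide":[0,0,0],"delta_rot":[0,0,0]},{"slide":[0,0,0],"delta_rot":[0,0,0]},{"slide":[0,0,0],"delta_rot":[0,0,0]}], hand=2.6, squeeze=20)

```text
time_s: 5.32
tool_pos: [0.5316, -0.2247, 0.0983]
eef_rot: [-2.13, -2.309, -0.0]
contact_force: [-0.5, -0.3, 0.3]
width: 0.026
```

```bash
python3 - <<'E'
from plant import r,get_image,order
from h import *
d=get_image("wrist"); cv2.imwrite("pics/w3.png",d['img'])
o=r.observe();print(o['time_s'],o['tool_pos'],o['contact_force'],o['ft_torque'],o['width'],conv(o,(0.532,-0.2249,0.099),94.6))
E
```

```text
5.375 [ 0.53164111 -0.2247255   0.09834144] [ 0.63730321 -0.25712448  0.37520353] [-0.03882549  0.02900874 -0.04071708] 0.026186766712445568 (array([-0.02,  0.03, -0.07]), array([0.  , 0.  , 0.04]))
```

View pics/w3.png

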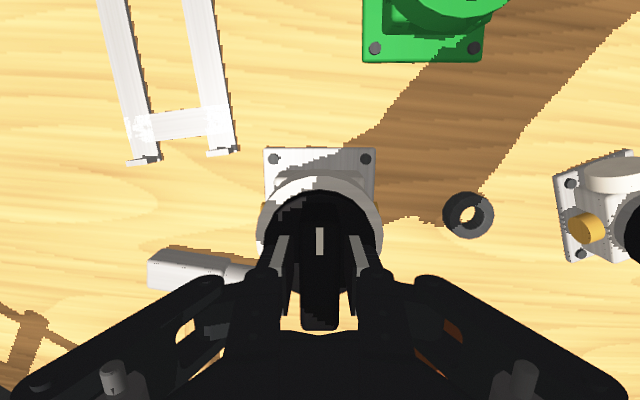

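The half-closed fingers sit either side of the bar, with the white line at (319,240), and there's no contact force. Closing at 20 N.

>>> move_arm(steps=[{"slide":[0,0,0],"delta_rot":[0,0,0]},{"slide":[0,0,0],"delta_rot":[0,0,0]},{"slide":[0,0,0],"delta_rot":[0,0,0]},{"slide":[0,0,0],"delta_rot":[0,0,0]}], hand=1.2, squeeze=20)

```text
time_s: 5.88
tool_pos: [0.5316, -0.2246, 0.0984]
eef_rot: [-2.13, -2.309, -0.0]
contact_force: [-0.5, 0.1, 2.3]
width: 0.0179
```

```bash
cat > s.py <<'E'
from plant import r
from h import *
o=r.observe();R0=R.from_rotvec(o['eef_rot'])
x=R0.apply([1,0,0])
print('t',o['time_s'],'pos',o['tool_pos'].round(4),'head',np.degrees(np.arctan2(x[1],x[0])).round(2),'Fw',o['contact_force'].round(1),'Ftool',R0.inv().apply(o['contact_force']).round(1),'M',o['ft_torque'].round(3),'w',round(o['width'],4),'j7',o['joint_pos'][6].round(2))
E
python3 s.py
```

```text
t 5.875 pos [ 0.5316 -0.2246  0.0984] head 94.64 Fw [-0.5  0.1  2.3] Ftool [ 0.1 -0.5 -2.3] M [ 0.162  0.161 -0.04 ] w 0.0179 j7 2.1
```

Gripped at 17.9 mm with negligible side load. Now lifting about 8 mm, gently.

>>> move_arm(steps=[{"slide":[0,0,-0.1],"delta_rot":[0,0,0]},{"slide":[0,0,-0.2],"delta_rot":[0,0,0]},{"slide":[0,0,-0.3],"delta_rot":[0,0,0]},{"slide":[0,0,-0.4],"delta_rot":[0,0,0]},{"slide":[0,0,-0.4],"delta_rot":[0,0,0]}])

```text
time_s: 6.5
tool_pos: [0.5316, -0.2246, 0.1023]
eef_rot: [-2.13, -2.309, -0.0]
contact_force: [1.0, -0.1, -3.8]
width: 0.0177
```

```bash
python3 s.py
```

```text
t 6.5 pos [ 0.5316 -0.2246  0.1023] head 94.64 Fw [ 1.  -0.1 -3.8] Ftool [-0.2  1.   3.8] M [ 0.093 -0.234 -0.055] w 0.0177 j7 2.1
```

>>> move_arm(steps=[{"slide":[0,0,-0.1],"delta_rot":[0,0,0]},{"slide":[0,0,-0.2],"delta_rot":[0,0,0]},{"slide":[0,0,-0.3],"delta_rot":[0,0,0]},{"slide":[0,0,-0.4],"delta_rot":[0,0,0]},{"slide":[0,0,-0.44],"delta_rot":[0,0,0]},{"slide":[0,0,-0.44],"delta_rot":[0,0,0]},{"slide":[0,0,-0.44],"delta_rot":[0,0,0]}])

```text
time_s: 7.38
tool_pos: [0.5316, -0.2246, 0.1068]
eef_rot: [-2.13, -2.31, -0.0]
contact_force: [0.7, 0.5, -4.4]
width: 0.0176
```

```bash
python3 s.py; python3 - <<'E'
from plant import get_image
import cv2
d=get_image("wrist"); cv2.imwrite("pics/w4.png",d['img'])
d=get_image("scene"); cv2.imwrite("pics/s4.png",cv2.resize(d['img'][150:250,210:320],None,fx=5.5,fy=5.5))
E
```

```text
t 7.375 pos [ 0.5316 -0.2246  0.1068] head 94.65 Fw [ 0.7  0.5 -4.4] Ftool [0.4 0.7 4.4] M [ 0.285 -0.155  0.008] w 0.0176 j7 2.1
```

View pics/s4.png

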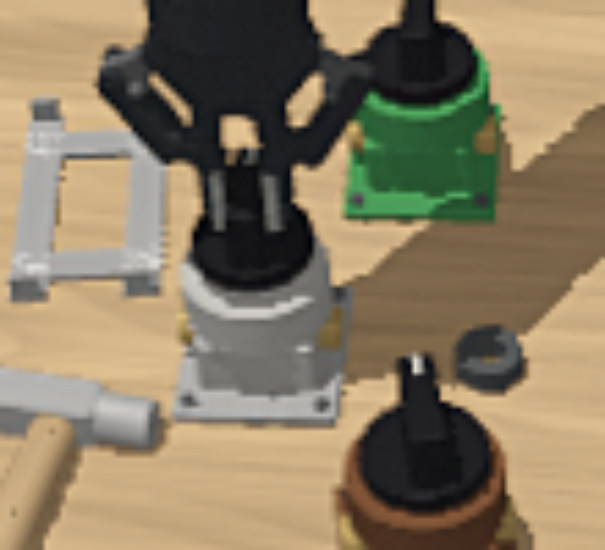

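View pics/w4.png

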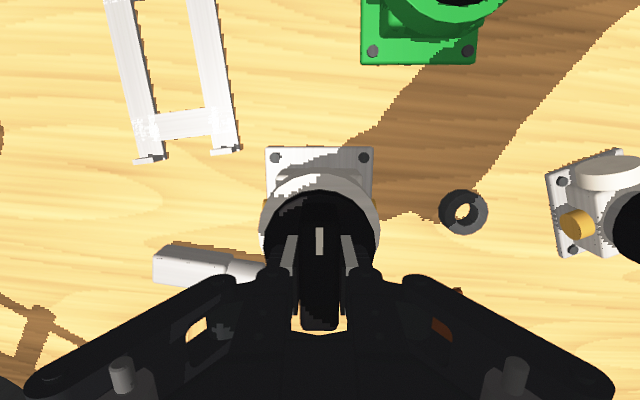

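The skirt has risen clear, and the white line is still at row 240 between the pads, so there's no slip. Now turning clockwise (positive rz); the stop can't come before 48°.

>>> move_arm(steps=[{"slide":[0,0,0],"delta_rot":[0,0,2]},{"slide":[0,0,0],"delta_rot":[0,0,4]},{"slide":[0,0,0],"delta_rot":[0,0,6]},{"slide":[0,0,0],"delta_rot":[0,0,8]},{"slide":[0,0,0],"delta_rot":[0,0,10]},{"slide":[0,0,0],"delta_rot":[0,0,10]}])

```text
time_s: 8.22
tool_pos: [0.5316, -0.2244, 0.1068]
eef_rot: [-2.323, -2.114, -0.0]
contact_force: [0.5, 3.6, 0.2]
width: 0.0175
```

```bash
python3 s.py
```

```text
t 8.225 pos [ 0.5316 -0.2244  0.1068] head 84.6 Fw [0.5 3.6 0.2] Ftool [ 3.6  0.1 -0.2] M [ 0.706 -0.051 -0.027] w 0.0175 j7 1.98
```

>>> move_arm(steps=[{"slide":[0.03,0,0],"delta_rot":[0,0,2]},{"slide":[0.05,0,0],"delta_rot":[0,0,4]},{"slide":[0.05,0,0],"delta_rot":[0,0,6.5]},{"slide":[0.05,0,0],"delta_rot":[0,0,9]},{"slide":[0.05,0,0],"delta_rot":[0,0,12]},{"slide":[0.05,0,0],"delta_rot":[0,0,15]},{"slide":[0.05,0,0],"delta_rot":[0,0,15]},{"slide":[0.05,0,0],"delta_rot":[0,0,15]}])

```text
time_s: 9.22
tool_pos: [0.5317, -0.224, 0.1068]
eef_rot: [-2.579, -1.794, -0.0]
contact_force: [-0.7, 3.7, 3.5]
width: 0.0176
```

```bash
python3 s.py
```

```text
t 9.225 pos [ 0.5317 -0.224   0.1068] head 69.64 Fw [-0.7  3.7  3.5] Ftool [ 3.2 -1.9 -3.5] M [ 1.008  0.081 -0.042] w 0.0176 j7 1.8
```

>>> move_arm(steps=[{"slide":[0.04,-0.02,-0.02],"delta_rot":[0,0,3]},{"slide":[0.06,-0.02,-0.03],"delta_rot":[0,0,6]},{"slide":[0.06,-0.02,-0.03],"delta_rot":[0,0,9]},{"slide":[0.06,-0.02,-0.03],"delta_rot":[0,0,12]},{"slide":[0.06,-0.02,-0.03],"delta_rot":[0,0,15]},{"slide":[0.06,-0.02,-0.03],"delta_rot":[0,0,15]},{"slide":[0.06,-0.02,-0.03],"delta_rot":[0,0,15]}])

```text
time_s: 10.1
tool_pos: [0.5319, -0.2235, 0.1068]
eef_rot: [2.791, 1.442, 0.0]
contact_force: [3.4, 3.1, -5.3]
width: 0.0175
```

```bash
python3 s.py
```

```text
t 10.1 pos [ 0.5319 -0.2235  0.1068] head 54.64 Fw [ 3.4  3.1 -5.3] Ftool [4.5 1.  5.3] M [ 0.757 -0.59  -0.102] w 0.0175 j7 1.61
```

>>> move_arm(steps=[{"slide":[0.04,0,0.01],"delta_rot":[0,0,2]},{"slide":[0.06,0,0.02],"delta_rot":[0,0,4]},{"slide":[0.06,0,0.02],"delta_rot":[0,0,6]},{"slide":[0.06,0,0.02],"delta_rot":[0,0,6]},{"slide":[0.06,0,0.02],"delta_rot":[0,0,6]}])

```text
time_s: 10.72
tool_pos: [0.5319, -0.2234, 0.1068]
eef_rot: [2.863, 1.293, -0.0]
contact_force: [1.4, 2.0, -3.8]
width: 0.0178
```

```bash
python3 s.py
```

```text
t 10.725 pos [ 0.5319 -0.2234  0.1068] head 48.62 Fw [ 1.4  2.  -3.8] Ftool [ 2.4 -0.2  3.8] M [ 0.447 -0.358 -0.034] w 0.0178 j7 1.54
```

>>> move_arm(steps=[{"slide":[0.02,0,0],"delta_rot":[0,0,1]},{"slide":[0.02,0,0],"delta_rot":[0,0,2]},{"slide":[0.02,0,0],"delta_rot":[0,0,2]}])

```text
time_s: 11.1
tool_pos: [0.5321, -0.2233, 0.1069]
eef_rot: [2.885, 1.242, -0.0]
contact_force: [1.1, -0.1, -3.8]
width: 0.0178
```

```bash
python3 s.py
```

```text
t 11.1 pos [ 0.5321 -0.2233  0.1069] head 46.6 Fw [ 1.1 -0.1 -3.8] Ftool [0.7 0.9 3.8] M [ 0.241 -0.257 -0.077] w 0.0178 j7 1.51
```

>>> move_arm(steps=[{"slide":[0,0,0],"delta_rot":[0,0,1]},{"slide":[0,0,0],"delta_rot":[0,0,2]},{"slide":[0,0,0],"delta_rot":[0,0,2]}])

```text
time_s: 11.48
tool_pos: [0.5321, -0.2232, 0.1068]
eef_rot: [2.906, 1.192, -0.0]
contact_force: [1.3, 0.6, -4.4]
width: 0.0177
```

```bash
python3 s.py
```

```text
t 11.475 pos [ 0.5321 -0.2232  0.1068] head 44.6 Fw [ 1.3  0.6 -4.4] Ftool [1.3 0.5 4.4] M [ 0.072 -0.209 -0.048] w 0.0177 j7 1.49
```

>>> move_arm(steps=[{"slide":[0,0,0],"delta_rot":[0,0,1]},{"slide":[0,0,0],"delta_rot":[0,0,2]},{"slide":[0,0,0],"delta_rot":[0,0,2]}])

```text
time_s: 11.85
tool_pos: [0.5321, -0.2232, 0.1068]
eef_rot: [2.927, 1.141, -0.0]
contact_force: [1.1, -0.3, -2.2]
width: 0.0176
```

```bash
python3 s.py
```

```text
t 11.85 pos [ 0.5321 -0.2232  0.1068] head 42.6 Fw [ 1.1 -0.3 -2.2] Ftool [0.6 0.9 2.2] M [-0.067 -0.169 -0.04 ] w 0.0176 j7 1.46
```

>>> move_arm(steps=[{"slide":[0,0,0],"delta_rot":[0,0,1]},{"slide":[0,0,0],"delta_rot":[0,0,2]},{"slide":[0,0,0],"delta_rot":[0,0,2]}])

```text
time_s: 12.22
tool_pos: [0.5321, -0.2231, 0.1068]
eef_rot: [2.946, 1.09, -0.0]
contact_force: [0.4, 0.0, -2.8]
width: 0.0175
```

```bash
python3 s.py
```

```text
t 12.225 pos [ 0.5321 -0.2231  0.1068] head 40.6 Fw [ 0.4  0.  -2.8] Ftool [0.4 0.2 2.8] M [-0.161 -0.097 -0.051] w 0.0175 j7 1.44
```

>>> move_arm(steps=[{"slide":[0,0,0],"delta_rot":[0,0,1]},{"slide":[0,0,0],"delta_rot":[0,0,2]},{"slide":[0,0,0],"delta_rot":[0,0,2]}])

```text
time_s: 12.6
tool_pos: [0.5322, -0.223, 0.1068]
eef_rot: [2.964, 1.039, -0.0]
contact_force: [0.7, -1.1, -2.6]
width: 0.018
```

```bash
python3 s.py
```

```text
t 12.6 pos [ 0.5322 -0.223   0.1068] head 38.64 Fw [ 0.7 -1.1 -2.6] Ftool [-0.2  1.3  2.6] M [-0.233 -0.075  0.142] w 0.018 j7 1.41
```

Mz jumped from -0.05 to +0.14, which may be the stop at about 55-56°. I'll confirm with a 1° step.

>>> move_arm(steps=[{"slide":[0,0,0],"delta_rot":[0,0,0]},{"slide":[0,0,0],"delta_rot":[0,0,0]}])

```text
time_s: 12.85
tool_pos: [0.5322, -0.2231, 0.1068]
eef_rot: [2.965, 1.039, 0.0]
contact_force: [0.7, -0.6, -3.7]
width: 0.0181
```

```bash
python3 s.py
```

```text
t 12.85 pos [ 0.5322 -0.2231  0.1068] head 38.64 Fw [ 0.7 -0.6 -3.7] Ftool [0.2 0.9 3.7] M [-0.261 -0.175  0.144] w 0.0181 j7 1.41
```

>>> move_arm(steps=[{"slide":[0,0,0],"delta_rot":[0,0,0.5]},{"slide":[0,0,0],"delta_rot":[0,0,0.8]},{"slide":[0,0,0],"delta_rot":[0,0,0.8]}])

```text
time_s: 13.22
tool_pos: [0.5322, -0.2231, 0.1068]
eef_rot: [2.972, 1.019, -0.0]
contact_force: [1.6, -1.1, -2.3]
width: 0.0174
```

```bash
python3 s.py
```

```text
t 13.225 pos [ 0.5322 -0.2231  0.1068] head 37.85 Fw [ 1.6 -1.1 -2.3] Ftool [0.6 1.8 2.3] M [-0.428 -0.112  0.358] w 0.0174 j7 1.4
```

The torque rose to 0.36 N·m in 0.8° with no free motion, so this is the stop (knob at about 55°, 0.96 rad). I'll ease off 1.2°, staying within the 4° window, then push down in small steps.

>>> move_arm(steps=[{"slide":[0,0,0],"delta_rot":[0,0,-0.6]},{"slide":[0,0,0],"delta_rot":[0,0,-1.2]},{"slide":[0,0,0.05],"delta_rot":[0,0,-1.2]},{"slide":[0,0,0.1],"delta_rot":[0,0,-1.2]},{"slide":[0,0,0.1],"delta_rot":[0,0,-1.2]}])

```text
time_s: 13.85
tool_pos: [0.5322, -0.2231, 0.1063]
eef_rot: [2.961, 1.049, 0.001]
contact_force: [-0.7, -0.1, 5.7]
width: 0.0176
```

```bash
python3 s.py
```

```text
t 13.85 pos [ 0.5322 -0.2231  0.1063] head 39.02 Fw [-0.7 -0.1  5.7] Ftool [-0.6 -0.4 -5.7] M [-0.17   0.284  0.114] w 0.0176 j7 1.42
```

>>> move_arm(steps=[{"slide":[0,0,0.04],"delta_rot":[0,0,0]},{"slide":[0,0,0.08],"delta_rot":[0,0,0]},{"slide":[0,0,0.12],"delta_rot":[0,0,0]},{"slide":[0,0,0.12],"delta_rot":[0,0,0]}])

```text
time_s: 14.35
tool_pos: [0.5322, -0.2231, 0.105]
eef_rot: [2.961, 1.049, 0.001]
contact_force: [-0.7, -0.3, 4.6]
width: 0.0174
```

```bash
python3 s.py
```

```text
t 14.35 pos [ 0.5322 -0.2231  0.105 ] head 39.02 Fw [-0.7 -0.3  4.6] Ftool [-0.8 -0.2 -4.6] M [-0.185  0.266  0.1  ] w 0.0174 j7 1.42
```

>>> move_arm(steps=[{"slide":[0,0,0.03],"delta_rot":[0,0,0]},{"slide":[0,0,0.06],"delta_rot":[0,0,0]},{"slide":[0,0,0.08],"delta_rot":[0,0,0]},{"slide":[0,0,0.08],"delta_rot":[0,0,0]}])

```text
time_s: 14.85
tool_pos: [0.5322, -0.2231, 0.1042]
eef_rot: [2.961, 1.049, 0.001]
contact_force: [-0.6, -1.4, 5.5]
width: 0.018
```

```bash
python3 s.py
```

```text
t 14.85 pos [ 0.5322 -0.2231  0.1042] head 39.02 Fw [-0.6 -1.4  5.5] Ftool [-1.4  0.7 -5.5] M [-0.222  0.208  0.074] w 0.018 j7 1.42
```

>>> move_arm(steps=[{"slide":[0,0,0.03],"delta_rot":[0,0,0]},{"slide":[0,0,0.06],"delta_rot":[0,0,0]},{"slide":[0,0,0.08],"delta_rot":[0,0,0]},{"slide":[0,0,0.08],"delta_rot":[0,0,0]}])

```text
time_s: 15.35
tool_pos: [0.5322, -0.2231, 0.1035]
eef_rot: [2.961, 1.049, 0.001]
contact_force: [-0.2, -0.2, 4.9]
width: 0.0178
```

```bash
python3 s.py
```

```text
t 15.35 pos [ 0.5322 -0.2231  0.1035] head 39.02 Fw [-0.2 -0.2  4.9] Ftool [-0.3 -0.  -4.9] M [-0.163  0.22   0.135] w 0.0178 j7 1.42
```

It passed the 6 mm land level with only the drag force, so the lug is in the second slot. Continuing down.

>>> move_arm(steps=[{"slide":[0,0,0.06],"delta_rot":[0,0,0]},{"slide":[0,0,0.12],"delta_rot":[0,0,0]},{"slide":[0,0,0.18],"delta_rot":[0,0,0]},{"slide":[0,0,0.24],"delta_rot":[0,0,0]},{"slide":[0,0,0.3],"delta_rot":[0,0,0]},{"slide":[0,0,0.36],"delta_rot":[0,0,0]},{"slide":[0,0,0.36],"delta_rot":[0,0,0]}])

```text
time_s: 16.23
tool_pos: [0.5322, -0.2231, 0.0998]
eef_rot: [2.961, 1.049, 0.001]
contact_force: [-0.3, -0.5, 5.3]
width: 0.0177
```

```bash
python3 s.py
```

```text
t 16.225 pos [ 0.5322 -0.2231  0.0998] head 39.02 Fw [-0.3 -0.5  5.3] Ftool [-0.6  0.2 -5.3] M [-0.178  0.243  0.098] w 0.0177 j7 1.42
```

Lift is about 1.4 mm. I'll do the last bit in small steps, feeling for the seat.

>>> move_arm(steps=[{"slide":[0,0,0.03],"delta_rot":[0,0,0]},{"slide":[0,0,0.06],"delta_rot":[0,0,0]},{"slide":[0,0,0.1],"delta_rot":[0,0,0]},{"slide":[0,0,0.1],"delta_rot":[0,0,0]}])

```text
time_s: 16.73
tool_pos: [0.5322, -0.2231, 0.0988]
eef_rot: [2.961, 1.049, 0.0]
contact_force: [-0.6, -1.0, 4.6]
width: 0.0175
```

```bash
python3 s.py
```

```text
t 16.725 pos [ 0.5322 -0.2231  0.0988] head 39.03 Fw [-0.6 -1.   4.6] Ftool [-1.   0.4 -4.6] M [-0.215  0.241  0.148] w 0.0175 j7 1.42
```

>>> move_arm(steps=[{"slide":[0,0,0.02],"delta_rot":[0,0,0]},{"slide":[0,0,0.04],"delta_rot":[0,0,0]},{"slide":[0,0,0.05],"delta_rot":[0,0,0]},{"slide":[0,0,0.05],"delta_rot":[0,0,0]}])

```text
time_s: 17.23
tool_pos: [0.5322, -0.2231, 0.0984]
eef_rot: [2.961, 1.049, 0.001]
contact_force: [0.1, -0.4, 5.9]
width: 0.0178
```

```bash
python3 s.py
```

```text
t 17.225 pos [ 0.5322 -0.2231  0.0984] head 39.02 Fw [ 0.1 -0.4  5.9] Ftool [-0.2  0.3 -5.9] M [-0.188  0.264  0.107] w 0.0178 j7 1.42
```

>>> move_arm(steps=[{"slide":[0,0,0.02],"delta_rot":[0,0,0]},{"slide":[0,0,0.04],"delta_rot":[0,0,0]},{"slide":[0,0,0.04],"delta_rot":[0,0,0]}])

```text
time_s: 17.6
tool_pos: [0.5322, -0.2231, 0.0983]
eef_rot: [2.961, 1.049, 0.001]
contact_force: [-1.4, -0.2, 9.4]
width: 0.0178
```

```bash
python3 s.py
```

```text
t 17.6 pos [ 0.5322 -0.2231  0.0983] head 39.02 Fw [-1.4 -0.2  9.4] Ftool [-1.2 -0.8 -9.4] M [-0.113  0.475  0.097] w 0.0178 j7 1.42
```

>>> move_arm(steps=[{"slide":[0,0,0.02],"delta_rot":[0,0,0]},{"slide":[0,0,0.03],"delta_rot":[0,0,0]},{"slide":[0,0,0.03],"delta_rot":[0,0,0]}])

```text
time_s: 17.98
tool_pos: [0.5322, -0.2231, 0.0983]
eef_rot: [2.961, 1.049, 0.001]
contact_force: [-2.8, 0.7, 11.6]
width: 0.0179
```

```bash
python3 s.py
```

```text
t 17.975 pos [ 0.5322 -0.2231  0.0983] head 39.02 Fw [-2.8  0.7 11.6] Ftool [ -1.7  -2.3 -11.6] M [-0.023  0.615  0.131] w 0.0179 j7 1.42
```

The knob is seated: z has stopped at the height it started from, and the force rises without motion. Relaxing the push, then opening and withdrawing upward.

>>> move_arm(steps=[{"slide":[0,0,-0.04],"delta_rot":[0,0,0]},{"slide":[0,0,-0.06],"delta_rot":[0,0,0]},{"slide":[0,0,-0.06],"delta_rot":[0,0,0]}])

```text
time_s: 18.35
tool_pos: [0.5322, -0.2231, 0.0984]
eef_rot: [2.961, 1.049, 0.001]
contact_force: [-0.7, -0.6, 6.5]
width: 0.0175
```

>>> move_arm(steps=[{"slide":[0,0,0],"delta_rot":[0,0,0]},{"slide":[0,0,0],"delta_rot":[0,0,0]},{"slide":[0,0,0],"delta_rot":[0,0,0]},{"slide":[0,0,0],"delta_rot":[0,0,0]}], hand=5)

```text
time_s: 18.85
tool_pos: [0.5321, -0.2228, 0.0976]
eef_rot: [-2.961, -1.05, 0.0]
contact_force: [-0.4, 0.8, 0.7]
width: 0.0501
```

```bash
python3 s.py; python3 - <<'E'
from plant import get_image
import cv2
d=get_image("wrist"); cv2.imwrite("pics/w5.png",d['img'])
E
```

```text
t 18.85 pos [ 0.5321 -0.2228  0.0976] head 39.04 Fw [-0.4  0.8  0.7] Ftool [ 0.2 -0.8 -0.7] M [ 0.016  0.074 -0.001] w 0.0501 j7 1.42
```

View pics/w5.png

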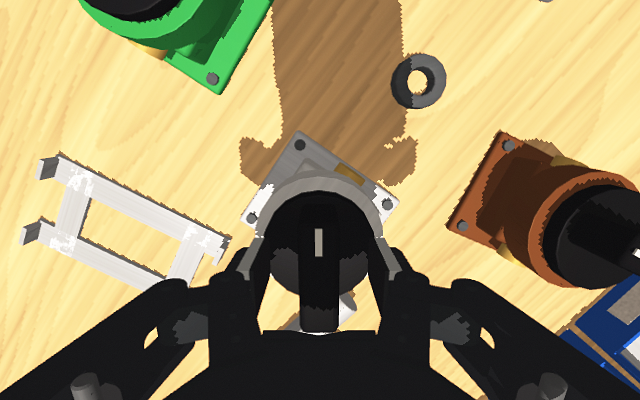

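The fingers are clear of the bar, and the bar now lies diagonal to the foot with its white line at (318,242). Withdrawing up.

>>> move_arm(steps=[{"slide":[0,0,-1],"delta_rot":[0,0,0]},{"slide":[0,0,-3],"delta_rot":[0,0,0]},{"slide":[0,0,-6],"delta_rot":[0,0,0]},{"slide":[0,0,-10],"delta_rot":[0,0,0]},{"slide":[0,0,-14],"delta_rot":[0,0,0]},{"slide":[0,0,-16],"delta_rot":[0,0,0]},{"slide":[0,0,-16],"delta_rot":[0,0,0]},{"slide":[0,0,-16],"delta_rot":[0,0,0]},{"slide":[0,0,-16],"delta_rot":[0,0,0]}])

```text
time_s: 20.02
tool_pos: [0.5315, -0.2226, 0.2566]
eef_rot: [-2.96, -1.049, 0.003]
contact_force: [-0.6, -0.2, -0.2]
width: 0.0499
```

```bash
python3 s.py; python3 - <<'E'
from plant import get_image
import cv2
d=get_image("wrist"); cv2.imwrite("pics/w6.png",d['img'])
d=get_image("scene"); cv2.imwrite("pics/s6.png",cv2.resize(d['img'][150:250,210:320],None,fx=5.5,fy=5.5,interpolation=cv2.INTER_CUBIC)); cv2.imwrite("pics/s6f.png",d['img'])
E
```

```text
t 20.025 pos [ 0.5315 -0.2226  0.2566] head 39.03 Fw [-0.6 -0.2 -0.2] Ftool [-0.6 -0.2  0.2] M [ 0.006 -0.011 -0.038] w 0.0499 j7 1.32
```

View pics/w6.png

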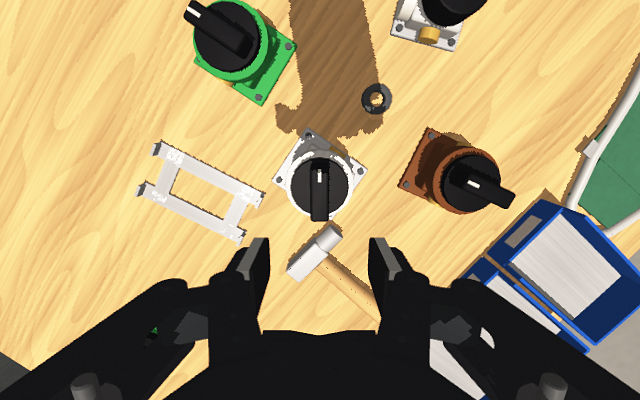

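View pics/s6.png

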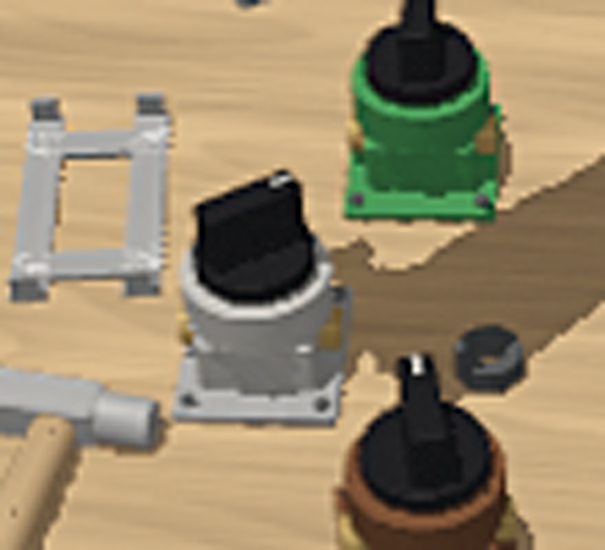

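The scene crop shows the skirt's lower edge at image row ~205. That matches the start (~205); it was ~202 while lifted. The collar, hammer and crampon look where they were, and the robot is touching nothing. Handing in.

```bash
python3 - <<'E'
from plant import r,get_image,order
print(order.job_done())
E
```

```text
the job is handed in; nothing more can be done
None
```

I opened the locking valve and handed the job in at about 20 s of the 67 s allowed; no verdict is reported back. I gripped the bare aluminium valve's bar at 20 N, lifted it about 8.4 mm and turned it clockwise to the stop. I then eased off slightly, pushed the knob down, let go and backed the gripper straight up.

- **Stop:** felt at about 55° (0.96 rad). The torque rose from about -0.05 to a peak of 0.36 N·m, under the roughly 0.5 N·m at which the lug breaks.
- **Second slot:** the knob passed the 6 mm land level on drag force alone, about 5 N.
- **Home:** the downward motion stopped at the height where I first gripped the knob (0.0983 m against 0.0984 m). The push force rose to 11.6 N there, well below the 40 N limit.
- **Pictures after release:** the skirt's lower edge was at row 205, as at the start (about 202 when lifted). The bar was still turned, and the gripper read no contact force. The collar, hammer and crampon looked unmoved; I did not check the die, driver or dish at the end, but the arm was never near them.

No check failed. While turning I saw side forces of about 3–5 N because the gripper was slightly off the knob's axis, and I removed them with small shifts. Before gripping, the wrist-camera calibration was about 0.8 mm off from where the fingers appeared, and I corrected for that. The white line also sat about 2 pixels lower in the wrist view after release, so any slip in the grip was about 1 mm at most.

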